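# Close the specimen clamp to its gauge mark

## Task

With a fingertip on top of the knurled wheel of the specimen clamp, roll it, stroke after stroke, until the gap between the jaws has closed so far that the black pointer of the blue jaw stands at the red gauge mark, not running on past it, and then take the hand away. Move the jaw only by the wheel, grasp or lift nothing, and leave the red mark, the brass stub between the jaws and everything else on the bench where they are.

Things in the scene. Friction and masses are not known exactly. Their poses are not given: they have to be found in the camera images.
- clamp: Specimen clamp, fixed: white plate 200 x 190 x 15 mm, origin under its centre, z up, x from the moving jaw to the fixed jaw (within 30 degrees of straight away from the robot), y to the wheel. Grey fixed jaw: face at x = 64, y = -45 to 15, top z = 45. White scale rail: y = -86 to -60, top z = 40. Black wheel housing: x = -50 to 50, y = 34 to 82, top z = 58 mm.
- wheel: Knurled metal wheel, radius 32, 20 mm wide, its top 14 mm out of the housing. Origin on the axle at mid width, at clamp (0, 58, 40) mm; y is the axle, x and z turn with it. Starts at 0, stops at 4.5 rad. Pressing its top with about 4 N and dragging to clamp +x (away from the robot) closes the jaw: 10 mm per rad (0.31 per mm of rim). Drag at the rim 1.3 N plus some damping; stays where left; rolls back too.
- jaw: Blue moving jaw, 30 x 60 mm, top at z = 46 mm, driven by the wheel along clamp x towards the fixed jaw. Origin is the clamp's origin while fully open (its face then at clamp x = 0, gap 64 mm) and shifts with its travel, 45 mm at most. A thin black pointer arm goes from it to -y over the scale rail.
- pointer (a point): Tip of the jaw's black pointer, over the scale rail at clamp y = -76, z = 46 mm, 15 mm behind the jaw's face; axes as the clamp's.
- mark (a point): Middle line of the red gauge mark, a red rider 8 mm wide (x), 10 mm long (y), on the outer edge of the scale rail just beyond the pointer's tip; point at clamp y = -76, z = 46 mm, axes as the clamp's. At the start 16 to 30 mm ahead (+x) of the pointer; at the goal pointer and mark agree along clamp x. It slides if pushed, and must not be.
- stub: Loose brass specimen stub, 20 mm across, 14 mm high, standing on the clamp's bed (15 mm up) near the fixed jaw; origin at the centre of its underside. With the jaw at the mark it stays untouched. Bystander.
- slide_box: Loose blue and grey slide box 87 x 102 x 33 mm; origin at the centre of its underside. Bystander.
- weight: Loose brass weight with a knob, 30 mm across, 42 mm high; origin at the centre of its underside. Bystander.
- reagent: Loose amber bottle, 44 mm across, 85 mm high; origin at the centre of its underside. Bystander.
- dish: Loose glass dish 80 mm across, 14 mm high; origin at the centre of its underside. Bystander.
- tweezers: Loose steel tweezers lying along their x, 125 mm long, 6 mm high; origin near mid length on the underside. Bystander.
- beaker: Loose glass beaker 68 mm across, 85 mm high; origin at the centre of its underside. Bystander.

How it is judged:
By the outcome, as a careful person would: the job done as asked, in the order asked, and still so for the second after the job is handed in, with the robot touching nothing.
It also fails if it takes over 48 s, if anything falls off the work surface, if the arm or the gripper's body presses on something with over 40 N, if the wrist force passes 120 N, or if a joint passes its speed limit or range.

## Robot

A 7-joint arm with a two-finger parallel gripper is mounted at the origin on the work surface. World frame = base frame: x ahead of the robot, y to its left, z up, the work surface at z = 0. Lengths are in m, angles in degrees, forces in N, time in s.
With the tool pointing down it reaches from about 0.425 to 0.825 m from the base axis. Payload 3.6 kg.
Tool frame: the origin (TCP) lies midway between the tips of the shut fingers; the grasp point (between the pads) lies 19 mm behind it; z points along the fingers, y is the direction in which the jaws open and shut (so a half turn about z gives the same grasp; the last joint's range is limited). The gripper opens to 93 mm and grips with 3 to 60 N. Pads are 15 mm wide; open, the fingers measure 128 mm over their backs; the gripper's body (75 mm by 188 mm) begins 65 mm behind the grasp point.
Start: joints at [-77.607, 35.231, -0.722, 81.555, 0.464, 63.22, -2.315], TCP at [0.156, 0.631, 0.219] pointing down, gripper open.
Joint ranges: [-178.69, 178.69], [-17.37, 117.87], [-77.05, 75.6], [15.02, 138.74], [-78.02, 258.01], [0.78, 113.62], [-162.83, 162.83]. Speed limits (degrees/s): [159.86, 159.86, 180, 180, 180, 180, 180].

## Interface

Orientations are given as a 3x3 rotation matrix whose columns are the frame's x, y, z axes.
In Python, from station import status, imaging, sign_off, finder gives the robot as it stands.
- The arm moves only by the tool apply_moves, never from a script. Its argument "commands" is one flat list of numbers, 7 for each row, row after row: the gripper command: -1 is fully open, 1 is shut, values between are in proportion, then the shift along the tool's x, y, z in mm, then the turn, a rotation vector about the tool's x, y, z in rad. In form: [jaw, x, y, z, wx, wy, wz, jaw, x, y, z, wx, wy, wz, ...]. A call has 1 to 5 rows; each row is the pose to reach, as a shift and turn from the pose commanded when the call began, along the tool's axes at that moment; what a row does not reach only later rows make up. A row lasts 1/12 s, in which the tool goes at most 41.7 mm and 7.16 degrees, less where a joint would pass 70% of its speed; a pose out of reach is approached as far as the arm can. A call with a gripper value outside its range is refused whole. The fingers move at their own pace and stop on an object; "force" is the grip in N (left out, the last holds). Time passes only in rows, so rows that repeat a pose let the fingers close. It gives the time, the measured TCP pose, the force and the opening at its end, in the units of the state.
- status.observe(): the state, without advancing time (a new reading comes with each control period).
- imaging.read_camera(name): name is "scene" or "top"; returns a dict with "image" (480x640x3 uint8, red, green, blue), "camera_matrix" (3x3 intrinsics, pixels), "R" (3x3) and "t" (3): a world point X has camera coordinates R X + t. Camera axes: x right, y down, z forward; pixel columns grow to the right and rows downward; lengths in m; the calibration is good to about 2 mm. A picture is of the moment at which its call begins. There is no depth.
- sign_off(): hands the job in, once; it reports no verdict.
Trained networks look in a picture, given as the dict that the camera call returned (one of the last four; its "shot" number tells which), for a name from the list of things; names that differ only in an ending like _2 or _b are one class to them, and where a whole thing is asked for, a point or a joint stands for the part that bears it (a point fixed in the world has none). Each returns a list of dicts, best first, with "conf" (0 to 1); they miss things now and then, are a little off and sometimes report something else, mostly with a low value. They report only what shows in the picture. A call takes as long as a camera call.
- finder.spot_in(picture, target): "centre" ([row, column] in pixels, amid what is visible of it).
The state is a dict: "time": time; "joint_positions": joint angles; "joint_velocities": joint speeds; "effort": joint torques, N m; "tool_pos": TCP position; "ee_rot": TCP orientation; "contact_force": force on the tool from outside, world axes, zero at the start; "wrist_torque": the same for the moment, N m; "width": finger opening in m.
Only numpy, scipy, OpenCV 4.12 (cv2) and the standard library are available. Lean on these libraries where they do the work, as an engineer would, in place of code of your own. Each camera call takes 0.05 s, during which the arm holds its last target.

## Working session

There is one attempt and no reset: what is moved stays moved. The work goes in short steps, Python scripts to look and compute and a tool call to move; the robot and the scene stay as the last step left them, time stands still between calls to the robot, and variables do not carry over. Pictures are saved under pics/ and viewed, and the job is handed in when it is done.

Besides the shell and the picture viewer there is one more tool, called after ">>>" as name(argument=value, ...), one argument or row to a line, values as JSON. apply_moves: Moves the arm, as the interface text tells. Its arguments: {"type":"object","properties":{"commands":{"type":"array","items":{"type":"number"}},"force":{"type":"number"}},"required":["commands"]}

```bash
mkdir -p pics; ls; python3 - <<'E'
from station import status, imaging, finder
import cv2,pickle
s=status.observe(); print(s['time'],s['tool_pos'],s['ee_rot'],s['contact_force'],s['width'])
P={}
for n in ['scene','top']:
    p=imaging.read_camera(n); P[n]=p
    cv2.imwrite(f'pics/{n}0.png',p['image'][:,:,::-1])
    print(n,p['camera_matrix'],p['R'],p['t'])
    for t in ['clamp','wheel','jaw','pointer','mark','stub']:
        print(t,[(r['centre'],r['conf']) for r in finder.spot_in(p,t)][:2])
pickle.dump(P,open('p0.pkl','wb'))
E
```

```text
pics
0.0 [0.15610492 0.63015134 0.21748866] [[-9.70677720e-01  2.40383941e-01 -5.70200776e-04]
 [ 2.40384612e-01  9.70674479e-01 -2.50888598e-03]
 [-4.96165562e-05 -2.57238721e-03 -9.99996690e-01]] [ 0.19629844  0.90550923 -0.48773237] 0.09311104940877499
scene [[572.01605719   0.         318.46340102]
 [  0.         572.01605719 240.88739515]
 [  0.           0.           1.        ]] [[-0.33048094  0.9438052   0.00375455]
 [ 0.67186052  0.23804751 -0.70138208]
 [-0.66286182 -0.22927087 -0.71277561]] [ 0.19665816 -0.39441255  1.33770633]
clamp [([247.9, 365.7], 0.78)]
wheel [([241.7, 398.5], 0.9)]
jaw [([225.7, 365.4], 0.63), ([210.7, 324.8], 0.62)]
pointer [([223.2, 366.3], 0.86), ([209.7, 323.5], 0.72)]
mark [([290.8, 428.7], 0.55), ([211.2, 325.1], 0.54)]
stub [([248.7, 343.7], 0.51)]
top [[620.33380066   0.         314.59530624]
 [  0.         620.33380066 250.25971439]
 [  0.           0.           1.        ]] [[ 0.00931636 -0.9996139  -0.02617731]
 [-0.98502919 -0.0046677  -0.17232441]
 [ 0.17213569  0.02739085 -0.98469236]] [0.04142772 0.62381693 1.06828506]
clamp [([279.1, 295.2], 0.72), ([265.0, 266.6], 0.39)]
wheel [([264.3, 262.5], 0.94)]
jaw [([255.5, 311.3], 0.7)]
pointer [([292.4, 301.8], 0.76)]
mark []
stub [([257.9, 309.6], 0.58)]
```

```bash
python3 - <<'E'
import pickle,cv2
P=pickle.load(open('p0.pkl','rb'))
a=P['top']['image'][180:360,200:420,::-1]
cv2.imwrite('pics/t1.png',cv2.resize(a,None,fx=3.3,fy=3.3,interpolation=cv2.INTER_CUBIC))
a=P['scene']['image'][160:340,270:490,::-1]
cv2.imwrite('pics/s1.png',cv2.resize(a,None,fx=3.3,fy=3.3,interpolation=cv2.INTER_CUBIC))
E
```

```text
(no output)
```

View pics/top0.png

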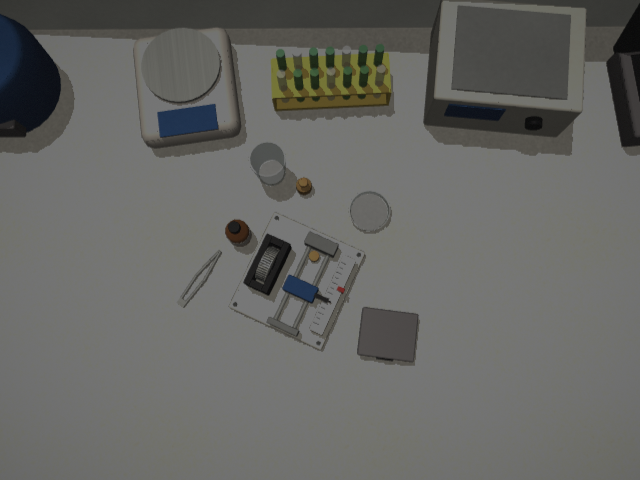

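View pics/scene0.png

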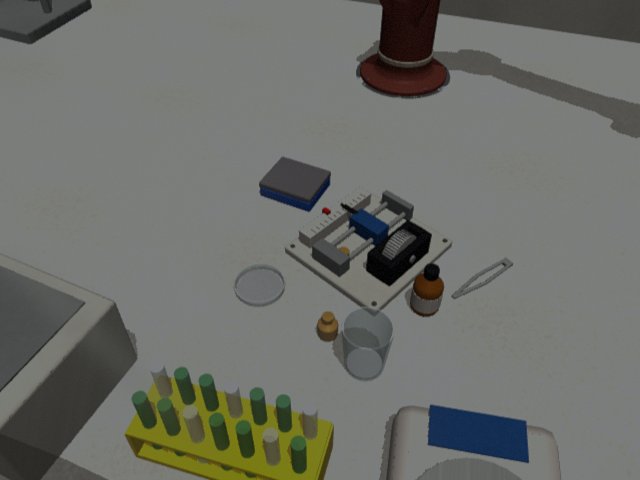

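```bash
sleep 1
```

```text
(no output)
```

View pics/t1.png

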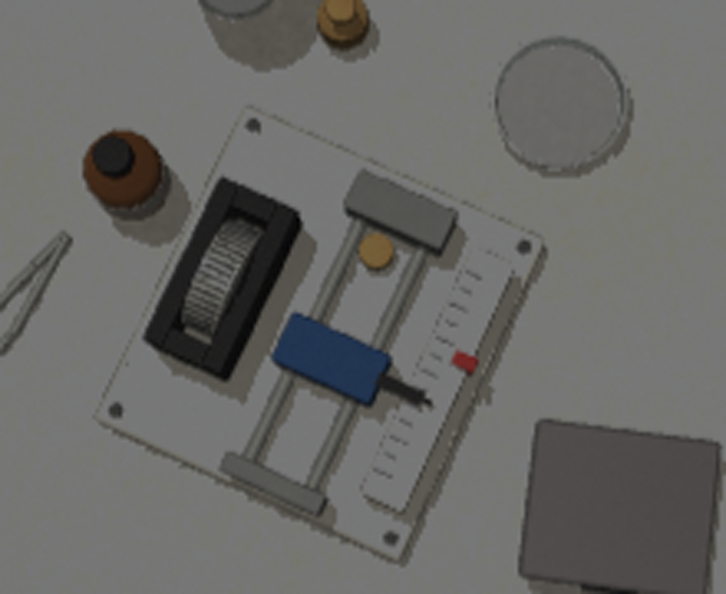

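View pics/s1.png

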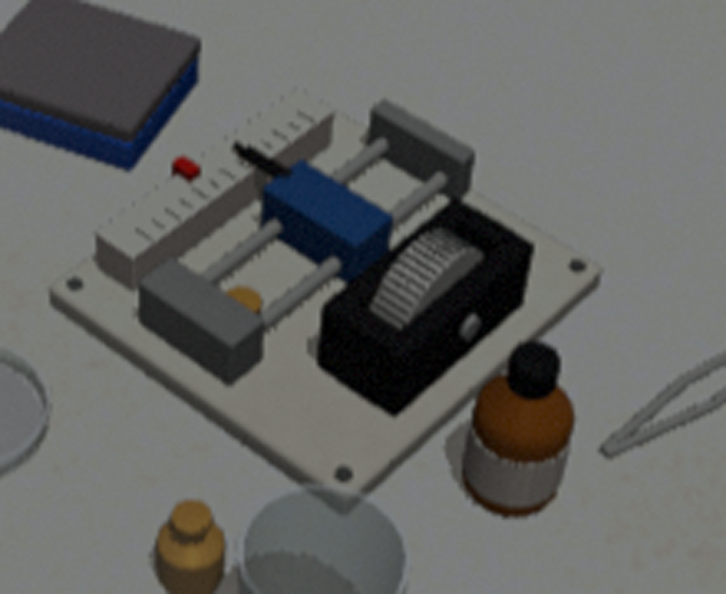

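Top view: the clamp is centred near pixel (297,279), rotated roughly 25° clockwise, with the wheel at (263,264), the pointer tip at (330,302) and the red mark at (341,290). Next I'll fit the clamp pose.

```bash
cat > h.py <<'E'
import numpy as np,pickle
from scipy.optimize import least_squares
def proj(p,X):
    c=np.asarray(X)@p['R'].T+p['t']; u=c@p['camera_matrix'].T; return u[:,:2]/u[:,2:]
def T(q,L):
    L=np.asarray(L,float)/1000; c,s=np.cos(q[2]),np.sin(q[2])
    R=np.array([[c,-s,0],[s,c,0],[0,0,1]]); return L@R.T+[q[0],q[1],0]
def backz(p,uv,z):
    d=p['R'].T@np.linalg.inv(p['camera_matrix'])@[uv[0],uv[1],1]; o=-p['R'].T@p['t']
    return o+d*(z-o[2])/d[2]
def toclamp(q,X):
    c,s=np.cos(q[2]),np.sin(q[2]); d=X[:2]-q[:2]; return 1000*np.array([c*d[0]+s*d[1],-s*d[0]+c*d[1]])
E
cat > fit.py <<'E'
from h import *
P=pickle.load(open('p0.pkl','rb'))
top=[((100,95,15),(248,108)),((100,-95,15),(545,238)),((-100,-95,15),(404,556)),((-100,95,15),(97,415)),((50,82,58),(225,180)),((50,34,58),(300,210)),((-50,82,58),(150,335))]
sc=[((100,-95,15),(50,293)),((-100,95,15),(602,270)),((50,82,58),(398,354)),((50,34,58),(322,308)),((-50,82,58),(533,245)),((-50,34,58),(462,203))]
def pts(l,o): return [a for a,b in l],np.array([np.array(b)/3.3+o for a,b in l])
A,a=pts(top,(200,180)); B,b=pts(sc,(270,160))
f=lambda q,w=3:np.concatenate(([] if w==2 else [(proj(P['top'],T(q,A))-a).ravel()])+([] if w==1 else [(proj(P['scene'],T(q,B))-b).ravel()]))
for w in (1,2,3):
    r=least_squares(f,[.6,0,-.4],args=(w,)); q=r.x; print(w,q,np.degrees(q[2]),np.round(r.fun,1).tolist())
np.save('q.npy',q)
for n,o,pt,mk in (('top',(200,180),(430,402),(465,357)),('scene',(270,160),(237,147),(186,164))):
    for nm,uv in (('pt',pt),('mk',mk)): print(n,nm,toclamp(q,backz(P[n],np.array(uv)/3.3+o,.046)))
print('wheel',T(q,[[0,58,72],[0,58,40],[-20,58,72],[20,58,72]]))
E
python3 fit.py
```

```text
1 [ 0.57572062  0.07677277 -0.41927797] -24.022857973337928 [-0.1, -1.7, 1.6, -0.5, 0.1, 1.6, -0.2, 1.2, -0.5, -1.8, 0.7, -0.2, -1.5, 1.1]
2 [ 0.58221374  0.08189678 -0.4242691 ] -24.308828654961587 [-1.7, -1.5, 1.3, -0.2, 1.7, 2.5, -0.7, -0.3, 1.4, 0.3, -2.1, -1.8]
3 [ 0.57811137  0.07944125 -0.42279872] -24.22458247792869 [-1.3, -3.0, 0.3, -1.6, -1.6, 0.4, -1.7, -0.3, -1.8, -3.2, -0.6, -1.5, -3.0, -0.4, -2.2, -3.5, 0.2, -2.3, 0.8, 0.1, -1.5, -2.6, 0.4, -1.9, -3.0, -3.9]
top pt [-17.22969521 -76.2798931 ]
top mk [ 13.12466801 -83.45356935]
scene pt [-12.0661919  -69.71865415]
scene mk [ 14.77549607 -79.54178379]
wheel [[0.6019096  0.13233401 0.072     ]
 [0.6019096  0.13233401 0.04      ]
 [0.58367072 0.14054029 0.072     ]
 [0.62014849 0.12412772 0.072     ]]
```

>>> apply_moves(
  commands=[1,-33,-23,0,0,0,0.036,1,-66,-46,0,0,0,0.072,1,-99,-69,0,0,0,0.108,1,-132,-92,0,0,0,0.144,1,-164,-114,0,0,0,0.18],
  force=20,
)

```text
time: 1.12
tool_pos: [0.2893, 0.4791, 0.2189]
ee_rot: [[-0.911, 0.412, 0.0], [0.412, 0.911, 0.0], [-0.0, 0.0, -1.0]]
contact_force: [0.9, 0.1, 0.4]
width: 0.0646
```

```bash
cat > go.py <<'E'
import sys
from h import *
from station import status
q=np.load('q.npy')
s=status.observe(); R=np.array(s['ee_rot']); p=np.array(s['tool_pos'])
L=[float(v) for v in sys.argv[1:4]]
d=T(q,[L])[0]-p
cx=T(q,[[1000,0,0]])[0]-T(q,[[0,0,0]])[0]
print('t',s['time'],'pos',p.round(4),'clamp',toclamp(q,p).round(1),'z',round(p[2]*1000,1),'F',np.round(s['contact_force'],2),'w',s['width'])
print('tool shift',(1000*R.T@d).round(1),'yawerr rad', np.round(np.arctan2(*(R.T@-cx)[[1,0]]),3), R[:,2].round(3), 'v',np.abs(s['joint_velocities']).max())
E
python3 go.py -14 58 200
```

```text
t 1.1167 pos [0.2893 0.4791 0.2189] clamp [-427.4  246. ] z 218.9 F [0.92 0.12 0.42] w 0.06462376393517238
tool shift [-413.7 -187.2   19. ] yawerr rad -0.002 [ 0.  0. -1.] v 38.28048338183386
```

>>> apply_moves(
  commands=[1,-34,-16,0,0,0,0,1,-69,-31,0,0,0,0,1,-104,-47,0,0,0,0,1,-138,-62,0,0,0,0,1,-172,-78,0,0,0,0],
)

```text
time: 1.53
tool_pos: [0.414, 0.3378, 0.219]
ee_rot: [[-0.912, 0.41, 0.001], [0.41, 0.912, 0.001], [-0.0, 0.001, -1.0]]
contact_force: [-0.1, 0.5, -0.2]
width: 0.0313
```

>>> apply_moves(
  commands=[1,-34,-16,0,0,0,0,1,-69,-31,0,0,0,0,1,-104,-47,0,0,0,0,1,-138,-62,0,0,0,0,1,-172,-78,0,0,0,0],
)

```text
time: 1.95
tool_pos: [0.5389, 0.1961, 0.219]
ee_rot: [[-0.912, 0.41, 0.001], [0.41, 0.912, 0.0], [-0.0, 0.001, -1.0]]
contact_force: [0.6, 1.2, -0.1]
width: 0.0008
```

```bash
python3 go.py -14 58 110
```

```text
t 1.95 pos [0.5389 0.1961 0.219 ] clamp [-83.6  90.3] z 219.0 F [ 0.61  1.15 -0.12] w 0.0008352460988557411
tool shift [-69.6 -32.4 109. ] yawerr rad 0.0 [ 0.001  0.    -1.   ] v 44.838430169964575
```

>>> apply_moves(
  commands=[1,-33,-16,20,0,0,0,1,-64,-30,40,0,0,0,1,-64,-30,75,0,0,0,1,-64,-30,105,0,0,0,1,-64,-30,105,0,0,0],
)

```text
time: 2.37
tool_pos: [0.5797, 0.142, 0.1078]
ee_rot: [[-0.911, 0.412, -0.012], [0.412, 0.911, -0.003], [0.01, -0.008, -1.0]]
contact_force: [-2.0, -0.3, -0.8]
width: 0.0003
```

```bash
python3 go.py -14 58 80; cat > see.py <<'E'
import sys,cv2,pickle
from h import *
from station import imaging
k=sys.argv[1]
P={n:imaging.read_camera(n) for n in ('scene','top')}
pickle.dump({n:{a:P[n][a] for a in ('image','R','t','camera_matrix')} for n in P},open(f'p{k}.pkl','wb'))
for n,(r,c) in {'scene':(180,280),'top':(200,220)}.items():
    im=P[n]['image'][r:r+130,c:c+160,::-1]
    im=cv2.convertScaleAbs(im,alpha=1.5)
    cv2.imwrite(f'pics/{n}_{k}.png',cv2.resize(im,None,fx=4.5,fy=4.5,interpolation=cv2.INTER_CUBIC))
E
python3 see.py 1
```

```text
t 2.3667 pos [0.5797 0.142  0.1078] clamp [-24.2  57.7] z 107.8 F [-1.96 -0.29 -0.79] w 0.00027976075015144714
tool shift [-10.5   0.5  27.7] yawerr rad -0.001 [-0.012 -0.003 -1.   ] v 5.2408154441973895
```

View pics/scene_1.png

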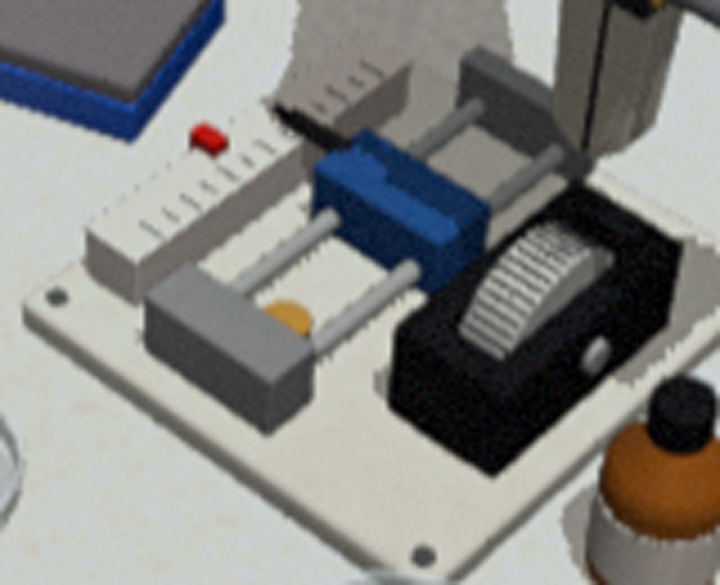

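View pics/top_1.png

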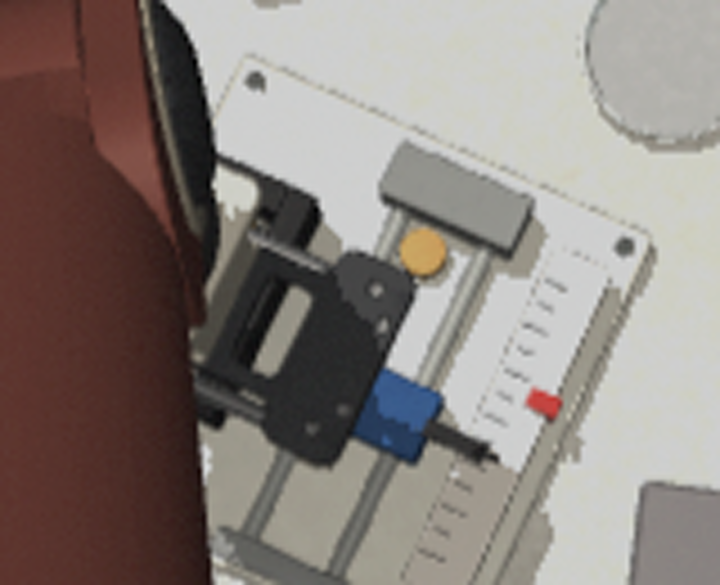

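Scene view: red mark at (208,140), pointer tip at (276,108), both unobstructed. The shut finger ends at about (590,155). Top view also shows the mark (544,403) and the tip (495,458). Next I'll check projected positions against the pictures.

```bash
python3 - <<'E'
from h import *
P=pickle.load(open('p1.pkl','rb'));q=np.load('q.npy')
pr=lambda X,n,o:((proj(P[n],X)-o)*4.5).round(0).tolist()
sc=lambda X:pr(X,'scene',(280,180)); tp=lambda X:pr(X,'top',(220,200))
print('tcp',sc(np.array([[.5797,.142,.1078]])))
W=T(q,[[0,58,72],[0,48,72],[0,68,72],[-15,-76,46],[50,82,58],[100,-87,15]])
print(sc(W),tp(W))
E
```

```text
tcp [[599.0, 131.0]]
[[542.0, 247.0], [519.0, 232.0], [566.0, 262.0], [271.0, 99.0], [501.0, 393.0], [29.0, 305.0]] [[205.0, 271.0], [228.0, 282.0], [183.0, 261.0], [498.0, 453.0], [209.0, 141.0], [637.0, 220.0]]
```

>>> apply_moves(
  commands=[1,-3,1,14,0,0,0,1,-5,1,24,0,0,0,1,-5,1,29,0,0,0,1,-5,1,29,0,0,0,1,-5,1,29,0,0,0],
)

```text
time: 2.88
tool_pos: [0.5887, 0.1428, 0.0847]
ee_rot: [[-0.912, 0.41, -0.0], [0.41, 0.912, -0.0], [0.0, -0.0, -1.0]]
contact_force: [0.2, -0.1, 0.2]
width: 0.0009
```

```bash
python3 go.py -14 58 72
```

```text
t 2.8833 pos [0.5887 0.1428 0.0847] clamp [-16.3  62.2] z 84.7 F [ 0.2  -0.07  0.22] w 0.0008991986099380024
tool shift [-2.3 -4.2 12.7] yawerr rad 0.0 [-0. -0. -1.] v 0.5289834907671932
```

>>> apply_moves(
  commands=[1,-2,-4,5,0,0,0,1,-2,-4,9,0,0,0,1,-2,-4,11,0,0,0,1,-2,-4,12,0,0,0,1,-2,-4,12,0,0,0],
)

```text
time: 3.3
tool_pos: [0.5888, 0.1382, 0.0723]
ee_rot: [[-0.912, 0.41, -0.001], [0.41, 0.912, -0.0], [0.001, -0.0, -1.0]]
contact_force: [-0.6, -0.4, -0.0]
width: 0.0008
```

>>> apply_moves(
  commands=[1,0,0,1,0,0,0,1,0,0,1,0,0,0],
)

```text
time: 3.47
tool_pos: [0.5891, 0.1383, 0.072]
ee_rot: [[-0.912, 0.41, 0.0], [0.41, 0.912, 0.0], [-0.0, 0.0, -1.0]]
contact_force: [-1.2, -0.3, 1.6]
width: 0.0004
```

>>> apply_moves(
  commands=[1,0,0,1,0,0,0,1,0,0,1,0,0,0],
)

```text
time: 3.63
tool_pos: [0.5891, 0.1383, 0.0717]
ee_rot: [[-0.912, 0.41, 0.001], [0.41, 0.912, 0.0], [-0.0, 0.0, -1.0]]
contact_force: [-0.7, -1.2, 5.7]
width: 0.0005
```

>>> apply_moves(
  commands=[1,-2,0,0,0,0,0,1,-5,0,-0.2,0,0,0,1,-8,0,-0.4,0,0,0,1,-11,0,-0.5,0,0,0,1,-14,0,-0.5,0,0,0],
)

```text
time: 4.05
tool_pos: [0.6016, 0.1327, 0.0723]
ee_rot: [[-0.912, 0.41, -0.0], [0.41, 0.912, 0.0], [0.0, 0.0, -1.0]]
contact_force: [-2.9, 0.5, 6.5]
width: 0.0003
```

>>> apply_moves(
  commands=[1,-3,0,0,0,0,0,1,-6,0,0,0,0,0,1,-9,0,0,0,0,0,1,-12,0,0.2,0,0,0,1,-12,0,0.2,0,0,0],
)

```text
time: 4.47
tool_pos: [0.6134, 0.1273, 0.0718]
ee_rot: [[-0.912, 0.411, 0.001], [0.411, 0.912, 0.0], [-0.001, 0.001, -1.0]]
contact_force: [-1.2, -0.6, 4.4]
width: 0.0007
```

```bash
python3 go.py -14 58 72; python3 see.py 2
```

```text
t 4.4667 pos [0.6134 0.1273 0.0718] clamp [12.5 58.2] z 71.8 F [-1.2  -0.57  4.37] w 0.0007406938613645445
tool shift [26.5 -0.2 -0.3] yawerr rad -0.0 [ 0.001  0.    -1.   ] v 0.687711837963905
```

View pics/scene_2.png

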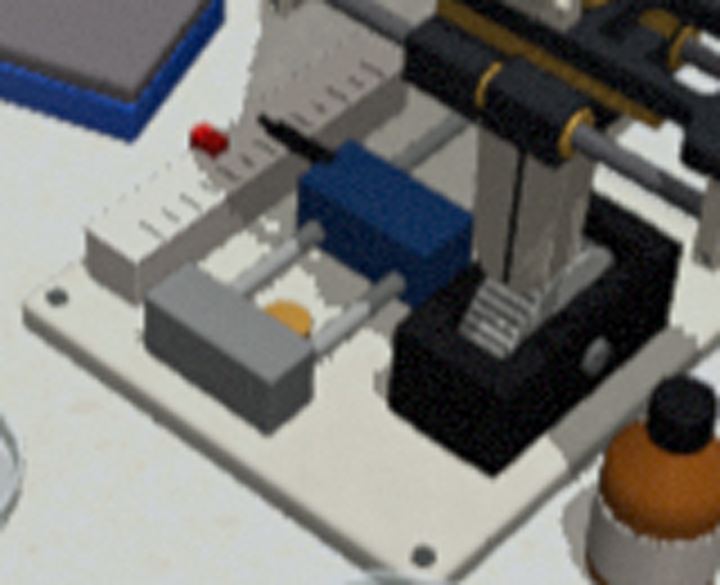

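View pics/top_2.png

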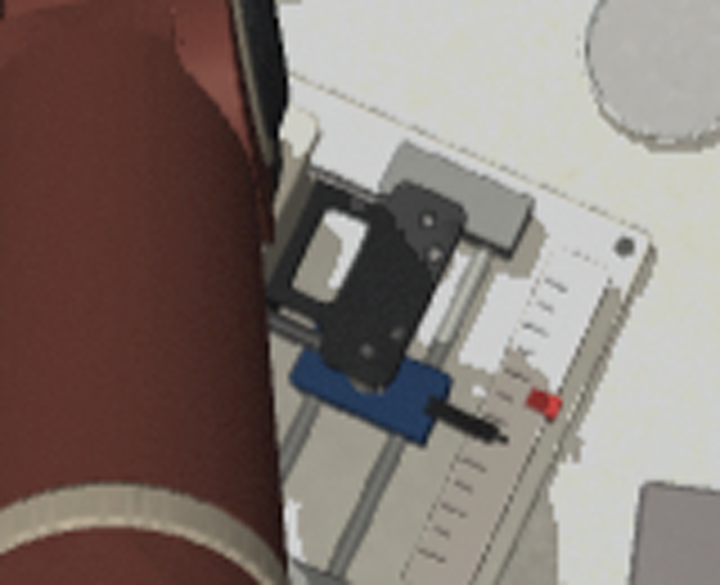

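The jaw moves with the wheel: the tip went to (262,121) in the scene view and (505,438) in the top view. Now I'll measure what's left.

```bash
cat > meas.py <<'E'
import sys
from h import *
P=pickle.load(open('p1.pkl','rb'));q=np.load('q.npy')
def cl(n,uv):
    o={'scene':(280,180),'top':(220,200)}[n]
    return toclamp(q,backz(P[n],np.array(uv)/4.5+o,.046)).round(1)
if __name__=='__main__':
    print('scene',[cl('scene',u) for u in ((276,108),(262,121),(208,140))])
    print('top',[cl('top',u) for u in ((495,458),(505,438),(544,403))])
    # subpixel red centroid
    for k in sys.argv[1:]:
        Q=pickle.load(open(f'p{k}.pkl','rb'))
        for n in Q:
            im=Q[n]['image'].astype(float); o={'scene':(280,180),'top':(220,200)}[n]
            sub=im[o[1]:o[1]+130,o[0]:o[0]+160]
            w=np.clip(sub[...,0]-1.6*np.maximum(sub[...,1],sub[...,2])-10,0,None)
            if n=='scene': w[45:]=0; w[:,70:]=0
            else: w[:, :110]=0; w[:80]=0;w[100:]=0
            ys,xs=np.nonzero(w); ww=w[ys,xs]
            c=np.array([(xs*ww).sum(),(ys*ww).sum()])/ww.sum()
            print(k,n,'red px',(c*4.5).round(1),cl(n,c*4.5+2.25), 'ext',xs.min(),xs.max(),ys.min(),ys.max())
E
python3 meas.py 1 2
```

```text
scene [array([-12.5, -71.2]), array([ -3.7, -70.1]), array([ 17.4, -77.4])]
top [array([-17.4, -75.8]), array([ -8.4, -76.1]), array([ 10.8, -84.4])]
1 scene red px [206.9 136.2] [ 16.5 -77.6] ext 43 49 28 33
1 top red px [542.8 400.8] [ 11.  -84.8] ext 117 124 87 92
2 scene red px [205.4 135.9] [ 16.8 -78.1] ext 43 49 28 34
2 top red px [544.6 401.4] [ 11.1 -85.6] ext 117 124 87 92
```

>>> apply_moves(
  commands=[1,0,0,-6,0,0,0,1,14,0,-6,0,0,0,1,28,0,-6,0,0,0,1,28,0,-3,0,0,0,1,28,0,0,0,0,0],
)

```text
time: 4.98
tool_pos: [0.5867, 0.1399, 0.0709]
ee_rot: [[-0.913, 0.409, -0.0], [0.409, 0.913, 0.001], [0.001, 0.0, -1.0]]
contact_force: [-4.5, 1.9, 15.6]
width: 0.0006
```

>>> apply_moves(
  commands=[1,0,0,0.3,0,0,0,1,0,0,0.3,0,0,0],
)

```text
time: 5.15
tool_pos: [0.5873, 0.1398, 0.0712]
ee_rot: [[-0.912, 0.41, -0.001], [0.41, 0.912, 0.001], [0.001, 0.001, -1.0]]
contact_force: [-2.4, -0.3, 7.1]
width: 0.0003
```

>>> apply_moves(
  commands=[1,-2,0,0,0,0,0,1,-5,0,-0.2,0,0,0,1,-8,0,-0.4,0,0,0,1,-11,0,-0.5,0,0,0,1,-14,0,-0.5,0,0,0],
)

```text
time: 5.57
tool_pos: [0.6012, 0.1334, 0.0723]
ee_rot: [[-0.912, 0.411, 0.002], [0.411, 0.912, 0.001], [-0.001, 0.002, -1.0]]
contact_force: [-0.9, 1.2, 7.5]
width: 0.0007
```

>>> apply_moves(
  commands=[1,-3,0,0,0,0,0,1,-6,0,0,0,0,0,1,-9,0,0,0,0,0,1,-12,0,0.2,0,0,0,1,-14,0,0.2,0,0,0],
)

```text
time: 5.98
tool_pos: [0.6143, 0.1275, 0.0717]
ee_rot: [[-0.912, 0.411, 0.002], [0.411, 0.912, 0.001], [-0.002, 0.002, -1.0]]
contact_force: [-0.4, 0.3, 3.9]
width: 0.0008
```

```bash
python3 go.py -14 58 72; python3 see.py 3
```

```text
t 5.9833 pos [0.6143 0.1275 0.0717] clamp [13.3 58.7] z 71.7 F [-0.39  0.29  3.91] w 0.0008278826034687555
tool shift [27.3 -0.7 -0.4] yawerr rad -0.001 [ 0.002  0.001 -1.   ] v 2.987942309578885
```

View pics/scene_3.png

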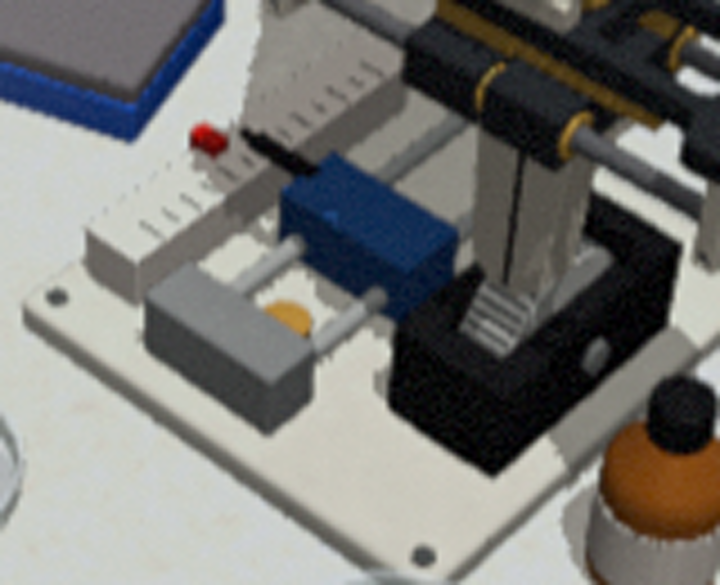

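View pics/top_3.png

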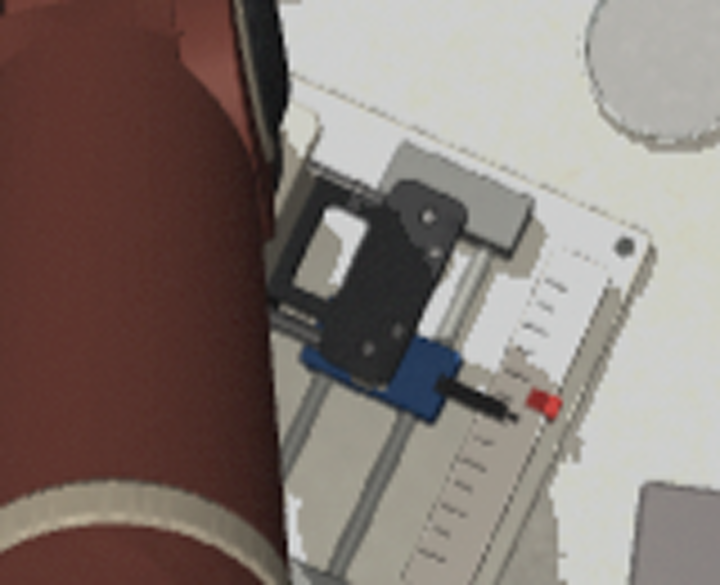

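```bash
python3 - <<'E'
from meas import *
print(cl('scene',(246,134)),cl('scene',(208,140)),cl('top',(516,417)),cl('top',(544,403)))
E
```

```text
[  5.5 -69.6] [ 17.4 -77.4] [  1.1 -76.6] [ 10.8 -84.4]
```

>>> apply_moves(
  commands=[1,0,0,-6,0,0,0,1,14,0,-6,0,0,0,1,28,0,-6,0,0,0,1,28,0,-4,0,0,0,1,28,0,-2,0,0,0],
)

```text
time: 6.5
tool_pos: [0.5868, 0.1391, 0.0727]
ee_rot: [[-0.912, 0.409, -0.001], [0.409, 0.912, -0.0], [0.0, -0.001, -1.0]]
contact_force: [1.1, 1.3, 0.2]
width: 0.0008
```

>>> apply_moves(
  commands=[1,0,0,1,0,0,0,1,0,0,2,0,0,0,1,0,0,2.2,0,0,0],
)

```text
time: 6.75
tool_pos: [0.5875, 0.1385, 0.0714]
ee_rot: [[-0.912, 0.411, -0.0], [0.411, 0.912, -0.0], [0.0, -0.0, -1.0]]
contact_force: [-3.1, 0.2, 6.3]
width: 0.0007
```

>>> apply_moves(
  commands=[1,-2,0,0,0,0,0,1,-5,0,-0.2,0,0,0,1,-8,0,-0.4,0,0,0,1,-11,0,-0.5,0,0,0,1,-14,0,-0.5,0,0,0],
)

```text
time: 7.17
tool_pos: [0.6007, 0.1325, 0.0723]
ee_rot: [[-0.912, 0.411, 0.0], [0.411, 0.912, -0.0], [-0.0, -0.0, -1.0]]
contact_force: [-2.0, -0.4, 7.8]
width: 0.0006
```

>>> apply_moves(
  commands=[1,-3,0,0,0,0,0,1,-6,0,0,0,0,0,1,-8,0,0,0,0,0,1,-10,0,0.1,0,0,0,1,-10,0,0.1,0,0,0],
)

```text
time: 7.58
tool_pos: [0.6106, 0.128, 0.0721]
ee_rot: [[-0.911, 0.412, 0.002], [0.412, 0.911, -0.001], [-0.002, 0.0, -1.0]]
contact_force: [-0.8, 0.1, 5.4]
width: 0.0007
```

```bash
python3 go.py -14 58 72; python3 see.py 4; python3 - <<'E'
import pickle,cv2
P=pickle.load(open('p4.pkl','rb'))
for n,(r,c) in {'scene':(195,310),'top':(270,310)}.items():
    im=cv2.convertScaleAbs(P[n]['image'][r:r+40,c:c+50,::-1],alpha=1.6)
    cv2.imwrite(f'pics/z{n}_4.png',cv2.resize(im,None,fx=14,fy=14,interpolation=cv2.INTER_CUBIC))
E
```

```text
t 7.5833 pos [0.6106 0.128  0.0721] clamp [ 9.7 57.6] z 72.1 F [-0.8   0.07  5.45] w 0.0007490385579314875
tool shift [23.7  0.3  0.1] yawerr rad -0.001 [ 0.002 -0.001 -1.   ] v 0.28774510345621696
```

View pics/zscene_4.png

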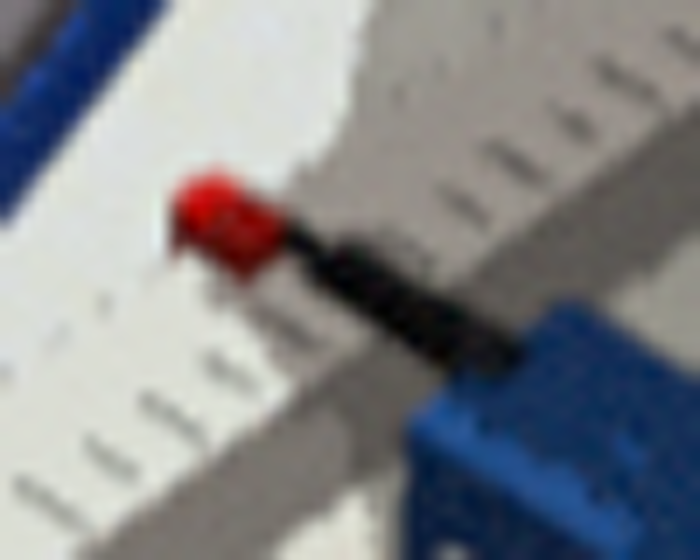

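View pics/ztop_4.png

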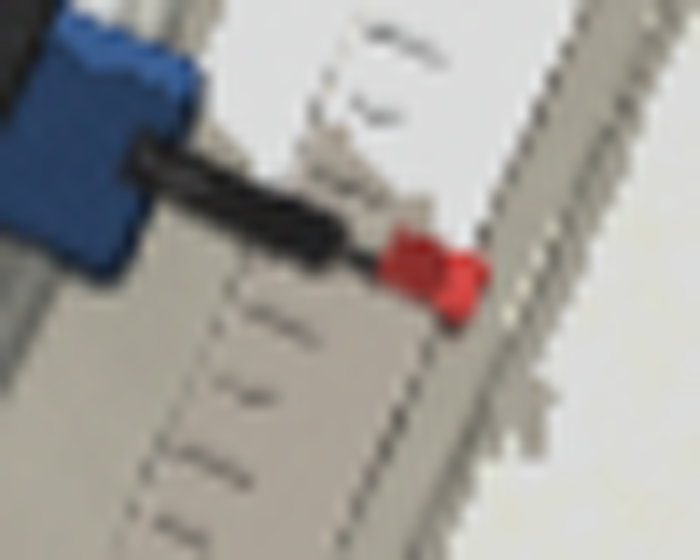

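Both zooms show the pointer almost level with the red mark but still a little short: about 1.3 px in the top view (tip at (365,262), mark at (437,280)). I'll refine with sub-pixel fits.

```bash
cat > fine.py <<'E'
import sys,cv2
from h import *
q=np.load('q.npy')
def load(k): return pickle.load(open(f'p{k}.pkl','rb'))
def poly(p,x0,x1,y0,y1,z0,z1):
    X=T(q,[(x,y,z) for x in (x0,x1) for y in (y0,y1) for z in (z0,z1)])
    return cv2.convexHull(proj(p,X).astype(np.float32))
def cen(h): m=cv2.moments(h); return np.array([m['m10'],m['m01']])/m['m00']
def arm(p,guess,n):
    # dark weights along perpendicular cuts of the arm; clamp y -50..-64, search x around guess; returns x of darkness centroid
    im=cv2.cvtColor(p['image'],cv2.COLOR_RGB2GRAY).astype(np.float32)
    xs=np.arange(guess-9,guess+9,.25); out=[]
    for y in np.arange(-66,-50,1.):
        uv=proj(p,T(q,np.c_[xs,np.full_like(xs,y),np.full_like(xs,46)])).astype(np.float32)
        v=cv2.remap(im,uv[:,0][None],uv[:,1][None],cv2.INTER_LINEAR)[0]
        w=np.clip(45-v,0,None)
        if w.sum()>20: out.append((y,(w*xs).sum()/w.sum(),w.sum()))
    return np.array(out)
def red(p,n):
    im=p['image'].astype(float); o={'scene':(280,180),'top':(220,200)}[n]
    sub=im[o[1]:o[1]+130,o[0]:o[0]+160]
    w=np.clip(sub[...,0]-1.3*np.maximum(sub[...,1],sub[...,2]),0,None)/(sub[...,0]+5)
    w=np.minimum(w,.4)
    if n=='scene': w[45:]=0; w[:,70:]=0
    else: w[:, :110]=0; w[:80]=0;w[100:]=0
    w[w<.1]=0
    ys,xs=np.nonzero(w); ww=w[ys,xs]
    return np.array([(xs*ww).sum(),(ys*ww).sum()])/ww.sum()+o
if __name__=='__main__':
    for n,g0 in (('top',-17),('scene',-12.5)):
        base=None
        for k,d in zip(sys.argv[1::2],sys.argv[2::2]):
            p=load(k)[n]; a=arm(p,g0+float(d),n)
            if len(a)<3: print(n,k,'few');continue
            m=np.median(a[:,1]); base=m if base is None else base
            sl=np.polyfit(a[:,0],a[:,1],1)[0]
            print(n,k,'arm x',round(m,2),'travel',round(m-base,2),'slope',round(sl,3),'n',len(a),'red',red(p,n).round(2))
        # mark x, with image offset from arm in first frame (arm true -15)
        p=load(sys.argv[1])[n]; r=red(p,n)
        for zt in (44,47,50):
            # unknown m,yc ; shift by arm bias: true x = apparent - (base+15)
            f=lambda v:cen(poly(p,v[0]-4,v[0]+4,v[1]-5,v[1]+5,40,zt))-r
            s=least_squares(f,[15,-80]).x
            print(n,'zt',zt,'mark x apparent',s.round(2),'gap from start', (s[0]-base).round(2))
E
python3 fine.py 1 0 2 9 3 17.5 4 25.5
```

```text
top 1 arm x -17.26 travel 0.0 slope 0.035 n 16 red [340.58 289.18]
top 2 arm x -8.7 travel 8.56 slope 0.002 n 16 red [340.6  289.16]
top 3 arm x 1.08 travel 18.34 slope -0.022 n 16 red [340.6  289.15]
top 4 arm x 9.04 travel 26.3 slope -0.004 n 16 red [340.57 289.17]
top zt 44 mark x apparent [ 15. -80.] gap from start 32.26
top zt 47 mark x apparent [ 15. -80.] gap from start 32.26
top zt 50 mark x apparent [ 15. -80.] gap from start 32.26
scene 1 arm x -12.63 travel 0.0 slope 0.021 n 16 red [326.28 210.35]
scene 2 arm x -4.32 travel 8.31 slope 0.028 n 16 red [326.49 210.73]
scene 3 arm x 5.33 travel 17.96 slope 0.013 n 16 red [326.1  210.71]
scene 4 arm x 13.51 travel 26.14 slope 0.016 n 16 red [326.05 210.72]
scene zt 44 mark x apparent [ 15. -80.] gap from start 27.63
scene zt 47 mark x apparent [ 15. -80.] gap from start 27.63
scene zt 50 mark x apparent [ 15. -80.] gap from start 27.63
```

```bash
sed -i 's/least_squares(f,\[15,-80\])/least_squares(f,[15,-80],diff_step=.01)/' fine.py; python3 fine.py 1 0 2 9 3 17.5 4 25.5 | grep zt; cat > ov.py <<'E'
import sys
from fine import *
k,trav,mx,zt=sys.argv[1],*map(float,sys.argv[2:5])
E
python3 - <<'E'
import sys; sys.path.insert(0,'.')
from fine import *
for k in (1,4):
  for n,b in (('scene',-12.6),('top',-17.3)):
    p=load(k)[n]; o={'scene':(310,195),'top':(310,270)}[n]
    print(n,k,'true-mark hull offset y check')
E
```

```text
top zt 44 mark x apparent [ 11.66 -83.53] gap from start 28.92
top zt 47 mark x apparent [ 11.49 -83.58] gap from start 28.75
top zt 50 mark x apparent [ 11.32 -83.63] gap from start 28.59
scene zt 44 mark x apparent [ 12.79 -81.52] gap from start 25.42
scene zt 47 mark x apparent [ 14.01 -80.41] gap from start 26.64
scene zt 50 mark x apparent [ 15.24 -79.29] gap from start 27.87
scene 1 true-mark hull offset y check
top 1 true-mark hull offset y check
scene 4 true-mark hull offset y check
top 4 true-mark hull offset y check
```

>>> apply_moves(
  commands=[1,-1.5,0,0.1,0,0,0,1,-3,0,0.3,0,0,0,1,-4.5,0,0.5,0,0,0,1,-6,0,0.8,0,0,0,1,-6,0,0.8,0,0,0],
)

```text
time: 8.1
tool_pos: [0.6161, 0.1255, 0.071]
ee_rot: [[-0.911, 0.411, 0.003], [0.411, 0.911, -0.001], [-0.003, 0.0, -1.0]]
contact_force: [-0.1, -1.0, 6.1]
width: 0.0004
```

```bash
python3 go.py -14 58 72; python3 see.py 5; python3 fine.py 1 0 4 25.5 5 27.5|grep -v zt;  python3 - <<'E'
import pickle,cv2
P=pickle.load(open('p5.pkl','rb'))
for n,(r,c) in {'scene':(195,310),'top':(270,310)}.items():
    im=cv2.convertScaleAbs(P[n]['image'][r:r+40,c:c+50,::-1],alpha=1.6)
    cv2.imwrite(f'pics/z{n}_5.png',cv2.resize(im,None,fx=14,fy=14,interpolation=cv2.INTER_CUBIC))
E
```

```text
t 8.1 pos [0.6161 0.1255 0.071 ] clamp [15.8 57.6] z 71.0 F [-0.07 -1.01  6.13] w 0.0004240602244426715
tool shift [29.7  0.3 -1.1] yawerr rad -0.001 [ 0.003 -0.001 -1.   ] v 0.5214155164218108
top 1 arm x -17.26 travel 0.0 slope 0.035 n 16 red [340.58 289.18]
top 4 arm x 9.04 travel 26.3 slope -0.004 n 16 red [340.57 289.17]
top 5 arm x 11.28 travel 28.54 slope -0.009 n 16 red [340.5  289.11]
scene 1 arm x -12.63 travel 0.0 slope 0.021 n 16 red [326.28 210.35]
scene 4 arm x 13.51 travel 26.14 slope 0.016 n 16 red [326.05 210.72]
scene 5 arm x 15.34 travel 27.97 slope 0.007 n 16 red [325.83 210.64]
```

View pics/zscene_5.png

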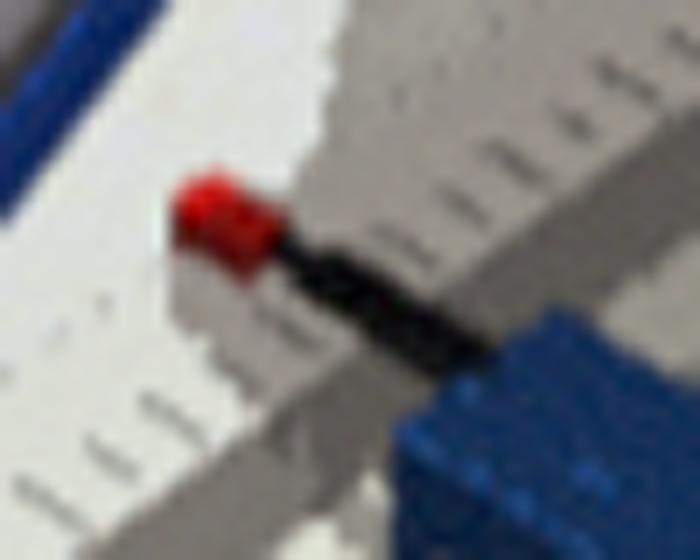

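View pics/ztop_5.png

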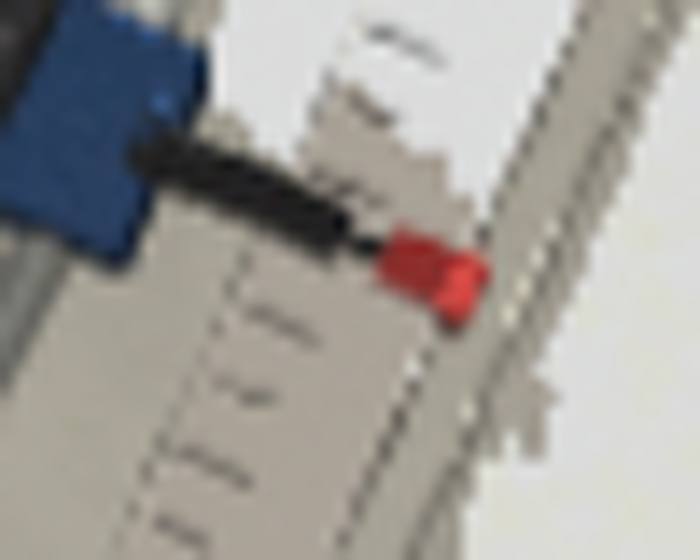

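Travel is about 28.3 mm against a target of about 28.6 mm, and the axis meets the centre of the mark in the top zoom. I'll lift off and measure again.

>>> apply_moves(
  commands=[1,0,0,-4,0,0,0,1,0,0,-15,0,0,0,1,0,0,-50,0,0,0,1,0,0,-90,0,0,0,1,40,0,-130,0,0,0],
)

```text
time: 8.62
tool_pos: [0.5926, 0.135, 0.1927]
ee_rot: [[-0.909, 0.416, 0.008], [0.416, 0.909, -0.002], [-0.008, 0.001, -1.0]]
contact_force: [1.1, -0.2, 1.8]
width: 0.0004
```

>>> apply_moves(
  commands=[1,40,0,0,0,0,0,1,80,20,0,0,0,0,1,110,40,0,0,0,0,1,130,50,0,0,0,0,1,130,50,0,0,0,0],
)

```text
time: 9.03
tool_pos: [0.4848, 0.2444, 0.1903]
ee_rot: [[-0.916, 0.4, -0.003], [0.4, 0.916, 0.004], [0.005, 0.002, -1.0]]
contact_force: [-0.5, -0.5, -0.2]
width: 0.0004
```

```bash
for k in 6 7 8; do python3 see.py $k; done; python3 fine.py 1 0 6 28 7 28 8 28 | grep -v zt; python3 fine.py 6 28 | grep zt; python3 - <<'E'
import pickle,cv2
P=pickle.load(open('p6.pkl','rb'))
for n,(r,c) in {'scene':(195,310),'top':(270,310)}.items():
    im=cv2.convertScaleAbs(P[n]['image'][r:r+40,c:c+50,::-1],alpha=1.6)
    cv2.imwrite(f'pics/z{n}_6.png',cv2.resize(im,None,fx=14,fy=14,interpolation=cv2.INTER_CUBIC))
E
```

```text
top 1 arm x -17.26 travel 0.0 slope 0.035 n 16 red [340.58 289.18]
top 6 arm x 11.13 travel 28.39 slope -0.006 n 16 red [340.49 289.14]
top 7 arm x 11.21 travel 28.47 slope -0.004 n 16 red [340.49 289.13]
top 8 arm x 11.18 travel 28.44 slope -0.002 n 16 red [340.5  289.14]
scene 1 arm x -12.63 travel 0.0 slope 0.021 n 16 red [326.28 210.35]
scene 6 arm x 15.8 travel 28.43 slope 0.018 n 16 red [325.81 210.45]
scene 7 arm x 15.8 travel 28.43 slope 0.022 n 16 red [325.95 210.53]
scene 8 arm x 15.78 travel 28.41 slope 0.029 n 16 red [325.81 210.48]
top zt 44 mark x apparent [ 11.66 -83.36] gap from start 0.53
top zt 47 mark x apparent [ 11.5  -83.42] gap from start 0.37
top zt 50 mark x apparent [ 11.33 -83.47] gap from start 0.2
scene zt 44 mark x apparent [ 13.49 -81.91] gap from start -2.31
scene zt 47 mark x apparent [ 14.72 -80.79] gap from start -1.09
scene zt 50 mark x apparent [ 15.94 -79.68] gap from start 0.14
```

View pics/zscene_6.png

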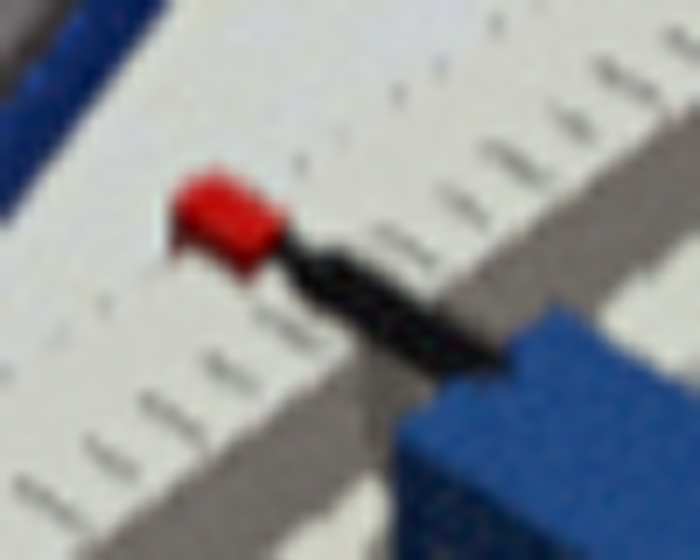

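View pics/ztop_6.png

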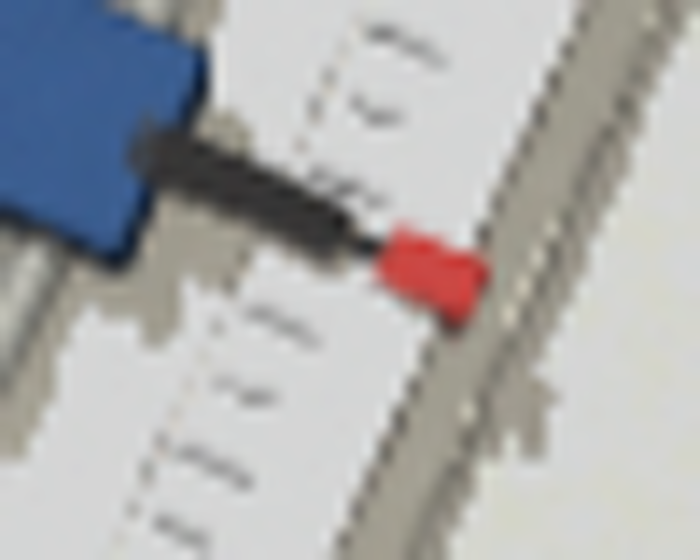

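View pics/scene_6.png

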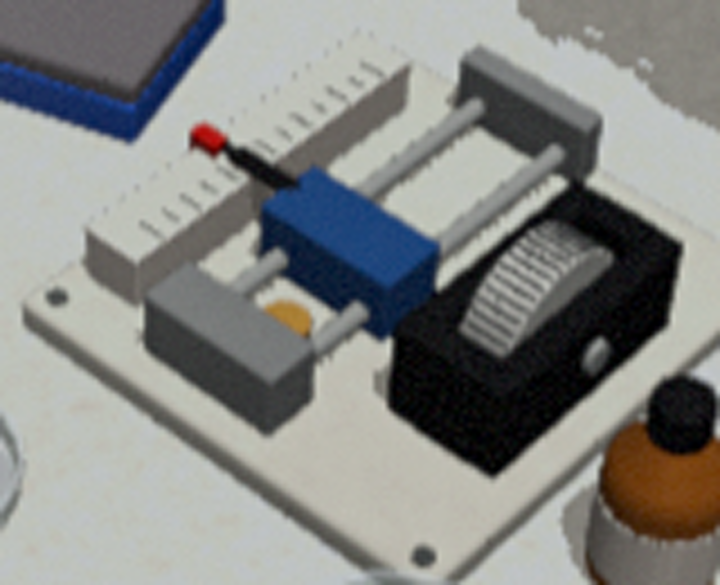

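With the hand clear, both views agree that the pointer is within about 0.4 mm of the mark's middle. The mark and stub are where they were. Handing in.

```bash
python3 -c "
from station import status,sign_off
import numpy as np
s=status.observe();print(s['time'],s['tool_pos'],np.abs(s['joint_velocities']).max(),s['contact_force'])
print(sign_off())"
```

```text
9.3333 [0.49066452 0.23594487 0.18980824] 0.4884613465922529 [0.03768673 0.32476217 0.40894209]
the job is handed in; nothing more can be done
None
```

I rolled the wheel with the shut fingertips in three strokes, the last finished with a 6 mm nudge. The pointer now stands at the red mark, and I moved the hand clear and handed in at 9.3 s.

- **Position:** both cameras put the jaw's travel at about 28.4 mm. The top camera leaves the pointer 0.2–0.5 mm short of the mark's middle, depending on the height assumed for the mark.
- **Where the cameras disagreed:** the scene camera gave anything from 0.14 mm short to 2.3 mm past, because its reading depends strongly on that height. It agrees with the top camera at about 50 mm, the height that also fits the mark's position across the rail.
- **Force:** one descent onto the wheel pressed harder than meant, peaking at about 16 N, still well under the limit. The other presses read about 4 to 8 N.
- **Everything else:** the red mark read the same in the images from first to last, to within about half a pixel. In the last picture the brass stub looks untouched. I did not measure the other things on the bench again at the end, but the hand touched only the wheel.

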